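# Close the mini centrifuge and start the spin

### The job

The mini centrifuge on the bench is loaded and its lid stands open. Push the lid down by the blue tab at its front until its catch snaps home, without leaning on it hard after that, and then, not before, press the green start key gently just until it clicks, without forcing it further, and let it come up again. Press neither of the other two keys and leave the things around undisturbed.

Things in the scene. Friction and masses are not known exactly. Their poses are not given: they have to be found in the camera images.
- centrifuge: benchtop mini centrifuge, white housing 224 (front to back, x) x 170 (y) x 58 mm high, heavy, does not move; origin under its middle on the bench, x points to its back (away from the keys), y to its left, z up. Behind the key panel a round bowl with rotor (centre 30 mm behind the origin), covered by the lid; lid shut, its highest point is 114 mm above the bench
- lid (a joint): clear round lid with blue rim, hinged at its back: angle in rad, 0 = shut, grows as it opens (to 1.25); starts at 0.45 to 0.95, stays where left. A sprung roller catch resists from about 0.07 rad: pushed at the tab, a peak of about 7 N, then near 0.03 rad it snaps and pulls the lid home. Pushed on, the lid gives about 4 mm on a springy seal (3 N per mm at the tab), then is solid
- lid_tab (a point): on the lid, middle of the upper face of the blue tab at its front; the tab is 30 (x) x 46 (y) x 8 mm, its front edge 13 mm in front of this point, the rim of the dome 17 mm behind it. Shut, this point is 101 mm above the bench, 49 mm in front of the machine's origin. Turns with the lid: with the lid shut x points to the machine's back, z up
- lid_hinge (a point): on the lid's hinge axis, which runs along the machine's y, 98 mm behind the machine's origin and 84 mm above the bench; level distance from here to the tab point with the lid shut 147 mm, the tab point 17 mm higher
- key_start_top (a point): middle of the upper face of the green start key (white triangle on it), the rightmost of three keys in a row on the sloping front panel. Key face 23 (x) x 27 (y) mm, 10 mm proud of the panel at rest, about 74 mm above the bench; z points out of the panel, leaning 0.17 rad from vertical to the front; a straight-down press works too
- key_start (a joint): travel of the green start key in m, 0 = up, grows as it is pressed down into the panel. Snap dome: the force rises to a peak of about 5 N at 1 mm, then drops (the click) to about 2 N at 3 mm; pressed on, it climbs again past 5 N at 4.5 mm to about 12 N at 5.6 mm; solid at 6.8 mm. It springs up when released
- key_pulse_top (a point): middle of the upper face of the light grey key in the middle of the row, 46 mm left of the green one, same size, not to be pressed
- key_pulse (a joint): travel of the grey key in m, 0 = up, a plain spring key
- key_stop_top (a point): middle of the upper face of the red key (white square), leftmost of the row, 92 mm left of the green one, same size, not to be pressed
- key_stop (a joint): travel of the red key in m, 0 = up, a plain spring key
- tube_box: white freezer box with a grid lid, 137 x 137 x 55 mm, standing loose to the right of the machine; origin under its middle
- bottle_dark: small clear bottle with black cap and blue liquid, 50 x 51 x 106 mm, loose, to the left behind; origin under its middle
- tally_counter: grey hand counter with red knob and lever, 60 x 94 x 50 mm, loose, to the left; origin under its middle

How it is judged (in metres and radians):
On the way, in this order (a step that is already met when the one before it is completed fails the run):
1. the lid has snapped shut (value of joint lid below 0.02 rad and value of joint key_start below 0.001 m), for 0.2 s.
2. the green start key is pressed past its click, with the lid shut (value of joint key_start above 0.0017 m and value of joint lid below 0.02 rad), for 0.04 s.
At the end, for the whole second after the job is handed in: Lid shut and held by its catch (within 0.02 rad of its shut position), all three keys up again (within 1 mm), freezer box, bottle and hand counter within 20 mm of where they stood (all of step 1 and value of joint each of key_pulse, key_stop below 0.001 m and distance of each of tube_box, bottle_dark, tally_counter from where it was at the start of the episode below 0.02 m); the robot touches nothing.
It fails at once if the lid is pushed with more than 30 N (contact force between any of the arm, the fingers and lid above 30 N).
It fails at once if the start key is forced on past its click, deeper than 5.6 mm (about 12 N; the click comes between 1 and 3 mm) (value of joint key_start above 0.0056 m).
It fails at once if the start key is pressed while the lid is not shut (value of joint key_start above 0.0015 m and value of joint lid above 0.02 rad).
It fails at once if the grey or the red key is pressed in (value of joint any of key_pulse, key_stop above 0.0012 m).
It fails at once if a bystander (freezer box, bottle, hand counter) is shifted by more than 20 mm (distance of any of tube_box, bottle_dark, tally_counter from where it was at the start of the episode above 0.02 m).
It also fails if it takes over 54 s, if anything falls off the work surface, if the arm or the gripper's body presses on something with over 40 N, if the wrist force passes 120 N, or if a joint passes its speed limit or range.

### The arm

A 6-joint arm with a two-finger parallel gripper is mounted at the origin on a cart in front of the work surface, level with it; the furniture and walls round the work are solid. World frame = base frame: x ahead of the robot, y to its left, z up, the work surface at z = 0. Lengths are in mm, angles in degrees, forces in N, time in s.
With the tool pointing down it reaches from about 300 to 850 mm from the base axis. Payload 4.2 kg.
Tool frame: the origin (TCP) lies on the centre line of the jaws, within the pads' length; the fingertips stand 8 mm ahead of it and the grasp point (between the pads) lies 11 mm behind it; z points along the fingers, y is the line along which they close (so a half turn about z gives the same grasp; the last joint's range is limited). The gripper opens to 91 mm and grips with 3 to 60 N. Pads are 32 mm wide; open, the fingers measure 118 mm over their backs; the gripper's body (76 mm by 178 mm) begins 60 mm behind the grasp point.
Start: joints at [68.87, 18.312, 89.639, -0, 72.044, -1.146], TCP at [196.521, 540.391, 221.976] pointing down, gripper open.
Joint ranges: [-177.97, 177.97], [-48.28, 115.42], [12.27, 149.76], [-77.06, 257.06], [2.81, 150.46], [-146.56, 146.56]. Speed limits (degrees/s): [147.25, 147.25, 180, 180, 180, 180].

### API

Orientations are given as [roll, pitch, yaw] about the fixed x, y, z axes, in that order (R = Rz(yaw) Ry(pitch) Rx(roll)).
In Python, from workcell import telemetry, eyes, ticket gives the robot as it stands. The module is installed in compiled form; this text tells all that it offers.
- The arm moves only by the shell command python3 -m crank 'ROWS' [OPENING] [FORCE]. ROWS is JSON, a list of rows, each an object of numbers: "dx", "dy", "dz": the shift along the world's x, y, z normalised to -1 to 1, where 1 is 80 cm; "yaw": the turn about the world's z normalised to -1 to 1, where 1 is 5 degrees. A call has 1 to 10 rows; each row shifts and turns the commanded pose from where the row before left it; what a row does not reach is not made up. A row lasts 1/8 s, in which the tool goes at most 62.5 mm and 10.7 degrees, less where a joint would pass 70% of its speed; a pose out of reach is approached as far as the arm can. A call with a number of a shift or a turn outside -1 to 1 is refused whole. A call with a gripper value outside its range is refused whole. OPENING is the opening, from 0 (shut) to 1 (fully open), set as the call begins (- or left out, the last holds). The fingers move at their own pace and stop on an object; FORCE is the grip in N (left out, the last holds). Time passes only in rows, so rows that do not move let the fingers close. It gives the time, the measured TCP pose, the force, the opening and the grip force at its end, in the units of the state.
- telemetry.state(): the state, without advancing time (a new reading comes with each control period).
- eyes.grab_frame(name): name is "scene" or "side" or "wrist"; returns the picture (480x640x3 uint8, red, green, blue); there is no depth.
- eyes.calibration(name): a dict with "camera_matrix" (3x3 intrinsics, pixels), "world_from_camera" (4x4, takes a point from camera to world coordinates). Camera axes: x right, y down, z forward; pixel columns grow to the right and rows downward; lengths in mm; the calibration is good to about 2 mm. A picture is of the moment at which its call begins: read the wrist's pose just before it. calibration takes no time and is no camera call; for the wrist camera it gives the pose at the moment of the call.
- ticket.job_done(): hands the job in; it is judged then, once.
The state is a dict: "time_s": time; "qpos": joint angles; "qvel": joint speeds; "effort": joint torques, N m; "ee_pos": TCP position; "ee_rot": TCP orientation; "force": force on the tool from outside, world axes, zero at the start; "torque": the same for the moment, N m; "gripper_width": finger opening in mm; "gripper_force": force on a finger pad.
Only numpy, scipy, OpenCV 4.12 (cv2) and the standard library are available. Lean on these libraries where they do the work, as an engineer would, in place of code of your own. Each camera call takes 0.05 s, during which the arm holds its last target. There are 200 camera calls.

## Working session

There is one attempt and no reset: what is moved stays moved. The work goes in short steps, Python scripts to look and compute and a shell command to move; the robot and the scene stay as the last step left them, time stands still between calls to the robot, and variables do not carry over. Pictures are saved under pics/ and viewed, at most 13 in all, crops included, and the job is handed in when it is done.

```bash
mkdir -p pics
python3 - <<'E'
from workcell import telemetry, eyes
import cv2,numpy as np
print(telemetry.state())
for n in ("scene","side"):
    im=eyes.grab_frame(n); cv2.imwrite(f"pics/{n}0.png",im[:,:,::-1]); c=eyes.calibration(n); print(n,np.round(c["camera_matrix"],1).tolist(),np.round(c["world_from_camera"],3).tolist())
E
```

```text
{'time_s': 0.0, 'qpos': array([ 6.88711357e+01,  1.83507437e+01,  8.97066210e+01, -7.33560879e-04,
        7.20430460e+01, -1.14682395e+00]), 'qvel': array([-0.0557998 ,  0.04152988, -0.11134665, -0.02688743, -0.10901928,
       -0.02075586]), 'effort': array([ 2.00644143e-03, -4.12451112e+01, -2.31977731e+01,  7.28337374e-02,
        4.57391236e-02, -1.35257110e-04]), 'ee_pos': array([196.32685683, 539.92277697, 221.12780454]), 'ee_rot': array([-1.79899595e+02, -1.31237974e-03,  1.60018185e+02]), 'force': array([0.06293762, 0.48591312, 0.26310425]), 'torque': array([ 0.059431  ,  0.01630249, -0.01750288]), 'gripper_force': 0.0, 'gripper_width': 91.23783877822162}
scene [[510.8, 0.0, 318.5], [0.0, 510.8, 242.6], [0.0, 0.0, 1.0]] [[0.774, -0.28, 0.567, -183.561], [-0.633, -0.338, 0.697, -955.355], [-0.004, -0.899, -0.439, 671.317], [0.0, 0.0, 0.0, 1.0]]
side [[571.5, 0.0, 317.3], [0.0, 571.5, 237.9], [0.0, 0.0, 1.0]] [[0.912, -0.217, 0.349, 65.371], [-0.411, -0.471, 0.78, -1101.987], [-0.005, -0.855, -0.519, 814.788], [0.0, 0.0, 0.0, 1.0]]
```

View pics/scene0.png

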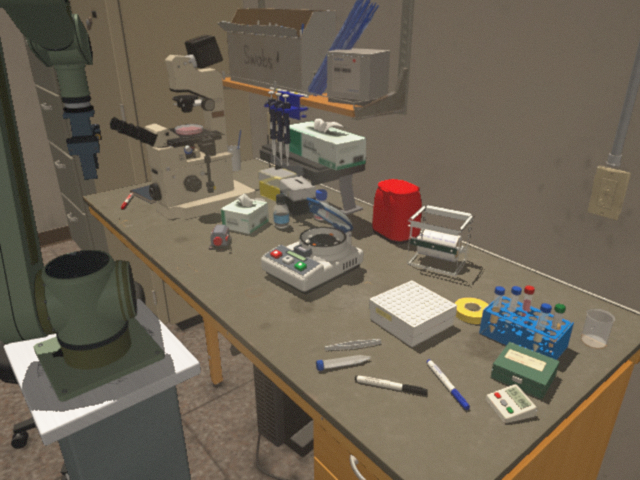

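View pics/side0.png

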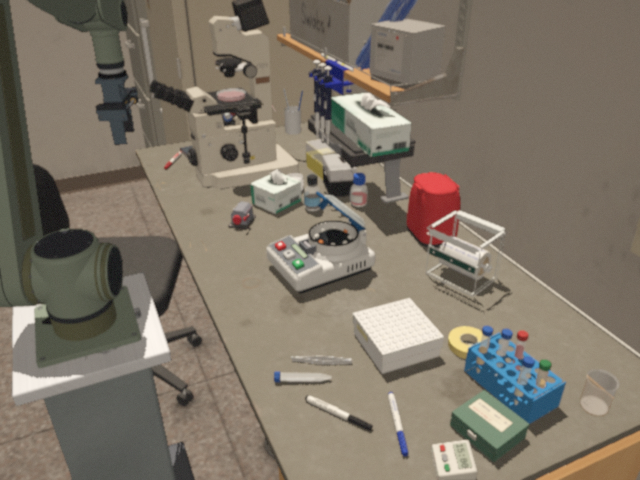

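The machine shows at about (310,255) in the scene view and (320,245) in the side view. In the side view the red key is at about (281,245) and the green key at (298,264), with the lid open. I'll enlarge both and triangulate the keys.

```bash
cat > h.py <<'E'
import cv2,numpy as np
from workcell import eyes
def P(n):
    c=eyes.calibration(n); return c["camera_matrix"]@np.linalg.inv(c["world_from_camera"])[:3]
def tri(a,b,na="scene",nb="side"):
    X=cv2.triangulatePoints(P(na),P(nb),np.float64(a).reshape(2,1),np.float64(b).reshape(2,1))[:,0]; return X[:3]/X[3]
def proj(n,X):
    q=P(n)@np.append(X,1); return q[:2]/q[2]
E
python3 - <<'E'
from h import *
c={}
out=[]
for n,(x,y,w,h) in dict(scene=(250,180,125,115),side=(255,185,125,115)).items():
    im=cv2.imread(f"pics/{n}0.png"); cr=im[y:y+h,x:x+w]
    hsv=cv2.cvtColor(cr,cv2.COLOR_BGR2HSV)
    for k,m in dict(g=cv2.inRange(hsv,(50,120,60),(80,255,255)),r=cv2.inRange(hsv,(0,150,90),(8,255,255))|cv2.inRange(hsv,(172,150,90),(180,255,255))).items():
        nn,_,st,ce=cv2.connectedComponentsWithStats(m)
        for i in range(1,nn):
            if st[i,4]>8: print(n,k,st[i,4],ce[i]+[x,y])
    out.append(cv2.resize(cr,None,fx=3.2,fy=3.2,interpolation=cv2.INTER_CUBIC))
cv2.imwrite("pics/crop.png",np.hstack(out))
E
```

```text
scene g 44 [300.02272727 265.77272727]
scene r 46 [373.63043478 216.76086957]
scene r 39 [276.1025641  254.25641026]
side g 34 [297.58823529 264.85294118]
side r 30 [280.06666667 246.83333333]
```

View pics/crop.png

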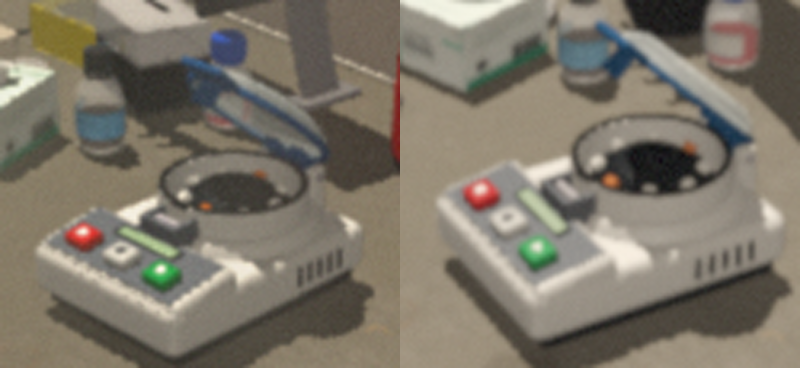

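The enlarged view shows, in full-frame pixels:

| Feature | Scene | Side |
|---|---|---|
| Green key | (300.3,265.3) | (298.1,263.4) |
| Red key | (276.3,253.8) | (280.3,245.3) |
| Tab | about (311.5,201) | about (322,198) |

I'll fit the machine pose to these.

Run:
```python
from h import *
from scipy.optimize import least_squares
ob=dict(g=((300.1,265.5),(297.9,264)),p=((287.7,259),(288.7,253.3)),r=((276.2,254),(280.2,246)),t=((311.5,201),(322,198)))
for k,v in ob.items(): print(k,tri(*v).round(1))
# fit: x,y,yaw of machine, key row x offset, lid angle
def pts(q):
    x,y,a,kx,l=q; R=np.array([[np.cos(a),-np.sin(a),0],[np.sin(a),np.cos(a),0],[0,0,1]]);T=np.array([x,y,0])
    tx,tz=-147,17; c,s=np.cos(l),np.sin(l)
    t=[98+tx*c+tz*s*1, 0, 84-tx*s+tz*c]
    m=dict(g=[kx,-46,74],p=[kx,0,74],r=[kx,46,74],t=t)
    return {k:R@np.array(v)+T for k,v in m.items()}
def res(q):
    p=pts(q); return np.concatenate([(proj(n,p[k])-ob[k][i])*(0.4 if k=='t' else 1) for k in ob for i,n in enumerate(("scene","side"))])
s=least_squares(res,[400,0,0,-80,.7]); print(s.x.round(3),np.degrees(s.x[2:]).round(1),res(s.x).round(1)); 
for k,v in pts(s.x).items(): print(k,v.round(1))
```

```text
g [474.9 -74.4  72.9]
p [471.5 -26.6  74. ]
r [465.5  14.6  73.3]
t [566.2  -8.4 196.7]
[ 5.47807e+02 -2.23690e+01  9.30000e-02 -7.79960e+01  8.26000e-01] [    5.4 -4468.9    47.3] [ 0.  -0.4  0.   0.  -0.1 -0.1  0.2  1.4 -0.5 -1.   0.1 -0.1  0.5  0.1
 -0.4 -0.1]
g [474.4 -75.4  74. ]
p [470.2 -29.6  74. ]
r [465.9  16.2  74. ]
t [558.6 -21.4 203.6]
```

Fit: machine at about (548,-22), yawed about 5.5°, with the lid at about 0.83 rad. I'll move above the tab with the gripper shut and turned so its narrow side lies along the machine's x.

```bash
python3 -m crank '[{"dx":0.027,"dy":-0.044,"dz":0.01,"yaw":-0.8},{"dx":0.027,"dy":-0.044,"dz":0.01,"yaw":-0.8},{"dx":0.027,"dy":-0.044,"dz":0.01,"yaw":-0.8},{"dx":0.027,"dy":-0.044,"dz":0.01,"yaw":-0.8},{"dx":0.027,"dy":-0.044,"dz":0.01,"yaw":-0.8},{"dx":0.027,"dy":-0.044,"dz":0.01,"yaw":-0.8},{"dx":0.027,"dy":-0.044,"yaw":-0.8},{"dx":0.027,"dy":-0.044,"yaw":-0.8},{"dx":0.027,"dy":-0.044,"yaw":-0.8},{"dx":0.027,"dy":-0.044,"yaw":-0.8}]' 0 20
python3 -m crank '[{"dx":0.027,"dy":-0.044,"yaw":-0.8},{"dx":0.027,"dy":-0.044,"yaw":-0.8},{"dx":0.027,"dy":-0.044,"yaw":-0.8},{"dx":0.027,"dy":-0.044,"yaw":-0.8},{"dx":0.027,"dy":-0.044,"yaw":-0.8},{"dx":0.027,"dy":-0.044,"yaw":-0.8},{"dx":0},{"dx":0}]'
python3 - <<'E'
from h import *
out=[]
for n in ("wrist","side"):
    im=eyes.grab_frame(n)[:,:,::-1].copy(); cv2.imwrite(f"pics/{n}1.png",im)
    out.append(cv2.resize(im,(400,300)) if n=="wrist" else cv2.resize(im[150:300,220:420],(400,300),interpolation=cv2.INTER_CUBIC))
cv2.imwrite("pics/two1.png",np.hstack(out))
for k,p in dict(tab=(558.6,-21.4,203.6),g=(474.4,-75.4,74)).items(): print(k,proj("wrist",p),proj("side",p))
E
```

```text
tab [-144.70934811  857.61442896] [321.09728121 197.67903121]
g [-94.84076186 622.28914248] [297.91972154 264.03218934]validation failed for argument at $[6]...
validation failed for argument at $[0]...
```

View pics/two1.png

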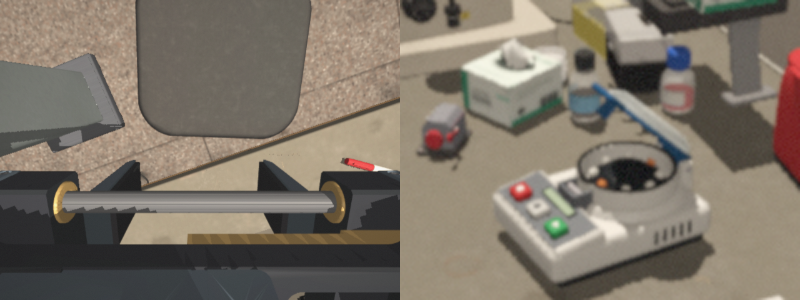

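The arm hasn't moved. The picture shows the wrist view of the floor and the machine as before. The rows were refused because each one needs all four numbers.

```bash
python3 -m crank '[{"dx":0.027,"dy":-0.044,"dz":0.01,"yaw":-0.8},{"dx":0.027,"dy":-0.044,"dz":0.01,"yaw":-0.8},{"dx":0.027,"dy":-0.044,"dz":0.01,"yaw":-0.8},{"dx":0.027,"dy":-0.044,"dz":0.01,"yaw":-0.8},{"dx":0.027,"dy":-0.044,"dz":0.01,"yaw":-0.8},{"dx":0.027,"dy":-0.044,"dz":0.01,"yaw":-0.8},{"dx":0.027,"dy":-0.044,"dz":0,"yaw":-0.8},{"dx":0.027,"dy":-0.044,"dz":0,"yaw":-0.8},{"dx":0.027,"dy":-0.044,"dz":0,"yaw":-0.8},{"dx":0.027,"dy":-0.044,"dz":0,"yaw":-0.8}]' 0 20 &&
python3 -m crank '[{"dx":0.027,"dy":-0.044,"dz":0,"yaw":-0.8},{"dx":0.027,"dy":-0.044,"dz":0,"yaw":-0.8},{"dx":0.027,"dy":-0.044,"dz":0,"yaw":-0.8},{"dx":0.027,"dy":-0.044,"dz":0,"yaw":-0.8},{"dx":0.027,"dy":-0.044,"dz":0,"yaw":-0.8},{"dx":0.027,"dy":-0.044,"dz":0,"yaw":-0.8},{"dx":0,"dy":0,"dz":0,"yaw":0},{"dx":0,"dy":0,"dz":0,"yaw":0}]'
python3 - <<'E'
from h import *
out=[]
for n in ("wrist","side"):
    im=eyes.grab_frame(n)[:,:,::-1].copy(); cv2.imwrite(f"pics/{n}2.png",im)
    out.append(cv2.resize(im,(400,300)) if n=="wrist" else cv2.resize(im[150:300,220:420],(400,300),interpolation=cv2.INTER_CUBIC))
cv2.imwrite("pics/two2.png",np.hstack(out))
for k,p in dict(tab=(558.6,-21.4,203.6),g=(474.4,-75.4,74),p=(470.2,-29.6,74)).items(): print(k,proj("wrist",p),proj("side",p))
E
```

```text
time_s: 1.45
ee_pos: [413.0, 187.1, 269.9]
ee_rot: [180.0, 0.0, 119.9]
force: [0.7, 0.1, 0.5]
gripper_width: 0.7
gripper_force: 0.0
time_s: 2.45
ee_pos: [541.6, -22.4, 269.7]
ee_rot: [-179.9, -0.0, 96.0]
force: [0.2, -0.7, 1.5]
gripper_width: 0.4
gripper_force: 0.0
tab [347.67978355 256.3006918 ] [321.09728121 197.67903121]
g [248.39205575 260.70141477] [297.91972154 264.03218934]
p [246.92234918 215.79450709] [288.90883213 254.70682058]
```

View pics/two2.png

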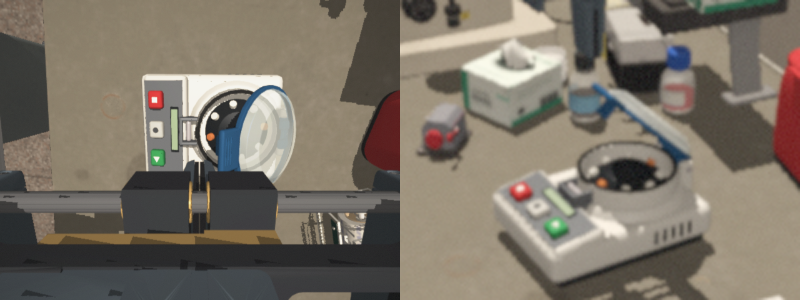

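The wrist view, in halved coordinates, shows the green key near (157,157), the grey at (155,129), the red at (154,100) and the tab's front edge near (218,152). I'll refine the pose from this image.

Run:
```python
from h import *
im=cv2.imread("pics/wrist2.png"); hsv=cv2.cvtColor(im,cv2.COLOR_BGR2HSV); c=eyes.calibration("wrist"); K=c["camera_matrix"];T=c["world_from_camera"]
def ray(u,v,z):
    d=T[:3,:3]@np.linalg.solve(K,[u,v,1]); return T[:3,3]+d*(z-T[2,3])/d[2]
print("cam",T[:3,3].round(0))
res={}
for k,m in dict(g=cv2.inRange(hsv,(45,90,50),(85,255,255)),r=cv2.inRange(hsv,(0,130,90),(8,255,255))|cv2.inRange(hsv,(172,130,90),(180,255,255))).items():
    m=cv2.morphologyEx(m,cv2.MORPH_CLOSE,np.ones((9,9)))
    m[:, :225]=0; m[:,300:]=0
    ct=max(cv2.findContours(m,0,2)[0],key=cv2.contourArea); r=cv2.minAreaRect(ct); print(k,r,ray(*r[0],74).round(1)); res[k]=ray(*r[0],74)
d=res['r']-res['g']; print("len",np.hypot(*d[:2]),"yaw",np.degrees(np.arctan2(-d[0],d[1])))
b=cv2.inRange(hsv,(95,110,40),(125,255,255)); b[285:]=0;b[:,:320]=0
ys,xs=np.nonzero(b[:, :384]); print("blue x min",xs.min(),[ (y,xs[ys==y].min(),) for y in range(190,290,8) if (ys==y).any()])
cv2.imwrite("pics/z.png",cv2.resize(im[100:290,220:490],None,fx=2.9,fy=2.9,interpolation=cv2.INTER_CUBIC))
```

```text
cam [533.  47. 433.]
g ((252.0, 252.0), (26.0, 22.0), 90.0) [477.4 -65.9  74. ]
r ((249.0, 159.0), (28.0, 24.0), 90.0) [468.9  24.9  74. ]
len 91.16272337835743 yaw 5.362239917431332
blue x min 345 [(190, np.int64(380)), (198, np.int64(378)), (206, np.int64(362)), (214, np.int64(350)), (222, np.int64(346)), (230, np.int64(346)), (238, np.int64(345)), (246, np.int64(346)), (254, np.int64(350)), (262, np.int64(349)), (270, np.int64(349))]
```

View pics/z.png

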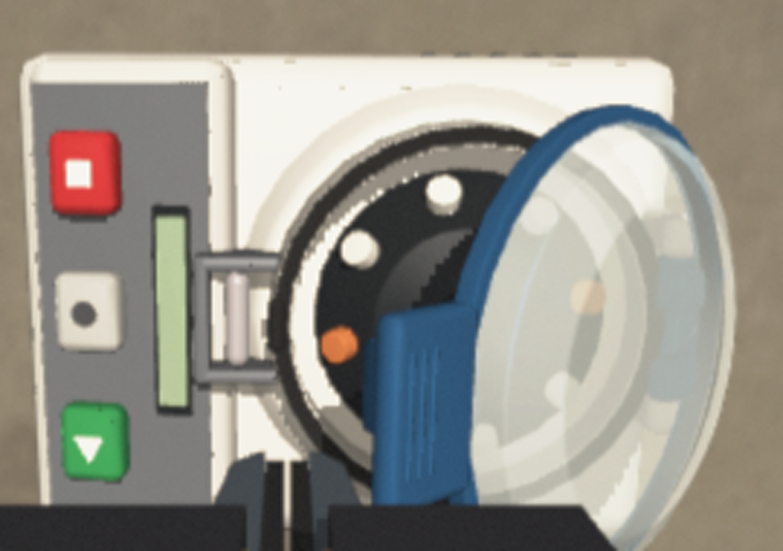

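The close-up shows the tab in blue, running from its front edge at (345, 222–270 full frame) up to the dome, with the keys to the left. The wrist and fixed cameras disagree by about 9 mm in y. I'll check both against the known fingertip position.

Run:
```python
from h import *
from workcell import telemetry
s=telemetry.state(); p=s["ee_pos"]; print(p.round(1),s["ee_rot"].round(2))
tip=p-[0,0,8]
cv2.imwrite
out=[]
im=eyes.grab_frame("scene")[:,:,::-1]
for n,img in (("scene",im),("side",cv2.imread("pics/side2.png")),("wrist",cv2.imread("pics/wrist2.png"))):
    q=proj(n,tip); print(n,q)
    f=6.5 if n!="wrist" else 2.6
    w=int(260/f); h=int(500/f); x0=int(q[0]-w/2); y0=int(np.clip(q[1]-h/2,0,480-h))
    c=cv2.resize(img[y0:y0+h,x0:x0+w],(260,500),interpolation=cv2.INTER_CUBIC)
    for t in ([p+[0,0,-8]] + [p+[0,0,60]]):
        a=(proj(n,t)-[x0,y0])*[260/w,500/h]; cv2.drawMarker(c,tuple(int(v) for v in a),(0,255,255),0,16,1)
    out.append(c)
cv2.imwrite("pics/tip.png",np.hstack(out))
```

```text
[541.5 -21.9 270. ] [-1.7999e+02 -2.0000e-02  9.6090e+01]
scene [307.13498867 180.56094112]
side [314.28945416 176.2579149 ]
wrist [321.61147999 288.99787058]
```

View pics/tip.png

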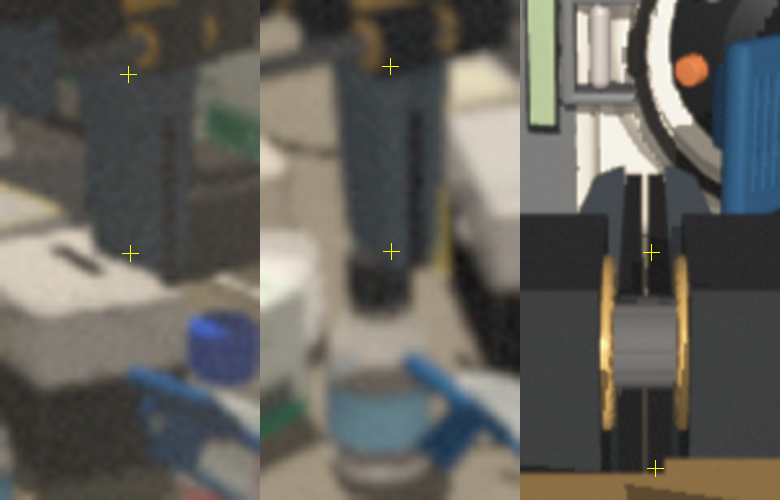

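In the scene view the true fingertip sits about 2.8 px right of its projection, while the side and wrist views agree with theirs. I'll refit all three with that correction.

Run:
```python
from h import *
from scipy.optimize import least_squares
ob=dict(g=((297.5,265.5),(297.9,263.7),(252,252.5)),p=((285.1,259),(288.7,253.3),(250,206.5)),r=((273.6,254),(280.2,245.6),(249,159.5)),t=((309,201),(321.5,197.5),None),e=(None,None,(346,246.5)))
def pts(q):
    x,y,a,kx,l=q; R=np.array([[np.cos(a),-np.sin(a),0],[np.sin(a),np.cos(a),0],[0,0,1]]);T=np.array([x,y,0])
    c,s=np.cos(l),np.sin(l); f=lambda tx,tz:[98+tx*c+tz*s,0,84-tx*s+tz*c]
    m=dict(g=[kx,-46,74],p=[kx,0,74],r=[kx,46,74],t=f(-147,17),e=f(-160,17))
    return {k:R@np.array(v)+T for k,v in m.items()}
def res(q):
    p=pts(q); return np.concatenate([(proj(n,p[k])-ob[k][i])*(.4 if k in'te' else 1)*(.45 if n=="wrist" else 1) for k in ob for i,n in enumerate(("scene","side","wrist")) if ob[k][i]])
s=least_squares(res,[548,-20,.1,-80,.8],x_scale=[10,10,.1,10,.1]); print(s.x.round(3),np.degrees(s.x[2])); print(res(s.x).round(1).reshape(-1,2).tolist())
for k,v in pts(s.x).items(): print(k,v.round(1))
```

```text
[ 5.57074e+02 -1.35670e+01  9.90000e-02 -8.61980e+01  7.89000e-01] 5.664762019026882
[[1.2, -1.7], [-0.7, -1.4], [-0.8, 0.5], [1.1, -1.3], [-0.5, -0.2], [-0.7, 0.8], [0.7, -2.2], [-0.7, -1.3], [-1.1, 0.2], [1.3, 0.0], [0.0, -0.2], [-0.5, 0.1]]
g [475.8 -67.9  74. ]
p [471.3 -22.1  74. ]
r [466.8  23.7  74. ]
t [563.5 -12.9 200.3]
e [554.4 -13.8 209.5]
```

Now I'll move over the tab's front edge and come down to just above it.

```bash
python3 -m crank '[{"dx":0.018,"dy":0.01,"dz":-0.02,"yaw":0},{"dx":0,"dy":0,"dz":-0.02,"yaw":0},{"dx":0,"dy":0,"dz":-0.015,"yaw":0},{"dx":0,"dy":0,"dz":0,"yaw":0}]' && python3 -m crank '[{"dx":-0.002,"dy":0,"dz":-0.0035,"yaw":0},{"dx":-0.003,"dy":0,"dz":-0.0035,"yaw":0},{"dx":-0.003,"dy":0,"dz":-0.0035,"yaw":0},{"dx":-0.003,"dy":0,"dz":-0.0035,"yaw":0},{"dx":-0.003,"dy":-0.001,"dz":-0.0035,"yaw":0},{"dx":-0.003,"dy":0,"dz":-0.0035,"yaw":0},{"dx":0,"dy":0,"dz":0,"yaw":0}]'
python3 - <<'E'
from h import *
out=[cv2.resize(eyes.grab_frame("wrist")[:300,160:560],(400,300))[:,:,::-1], cv2.resize(eyes.grab_frame("side")[150:300,220:420],(400,300),interpolation=cv2.INTER_CUBIC)[:,:,::-1]]
cv2.imwrite("pics/two3.png",np.hstack(out))
E
```

```text
time_s: 3.1
ee_pos: [555.6, -14.7, 224.3]
ee_rot: [-179.8, -0.0, 96.0]
force: [0.2, -0.2, 0.9]
gripper_width: 0.2
gripper_force: 0.0
time_s: 3.98
ee_pos: [542.6, -15.6, 208.9]
ee_rot: [-180.0, -0.0, 96.0]
force: [-0.4, -0.9, 0.0]
gripper_width: 0.3
gripper_force: 0.0
```

View pics/two3.png

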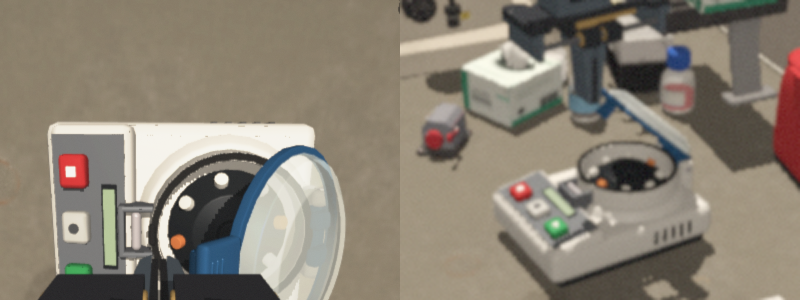

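No contact: the fingertips (crop 160,265) stand about 15 mm in front of the tab's edge (crop 197,255). I'll go up, back over the tab and down again, more steeply.

```bash
python3 -m crank '[{"dx":0,"dy":0,"dz":0.03,"yaw":0},{"dx":0.028,"dy":0.003,"dz":0,"yaw":0},{"dx":0,"dy":0,"dz":-0.015,"yaw":0},{"dx":0,"dy":0,"dz":-0.01,"yaw":0},{"dx":0,"dy":0,"dz":-0.0025,"yaw":0},{"dx":0,"dy":0,"dz":-0.0025,"yaw":0},{"dx":0,"dy":0,"dz":-0.0025,"yaw":0},{"dx":0,"dy":0,"dz":-0.0025,"yaw":0},{"dx":0,"dy":0,"dz":0,"yaw":0}]'
python3 - <<'E'
from h import *
out=[cv2.resize(eyes.grab_frame("wrist")[:300,160:560],(400,300))[:,:,::-1], cv2.resize(eyes.grab_frame("side")[150:300,220:420],(400,300),interpolation=cv2.INTER_CUBIC)[:,:,::-1]]
cv2.imwrite("pics/two4.png",np.hstack(out))
E
```

```text
time_s: 5.2
ee_pos: [564.9, -13.2, 204.4]
ee_rot: [-179.9, -0.0, 96.0]
force: [-0.2, -1.0, -0.3]
gripper_width: 0.5
gripper_force: 0.0
```

View pics/two4.png

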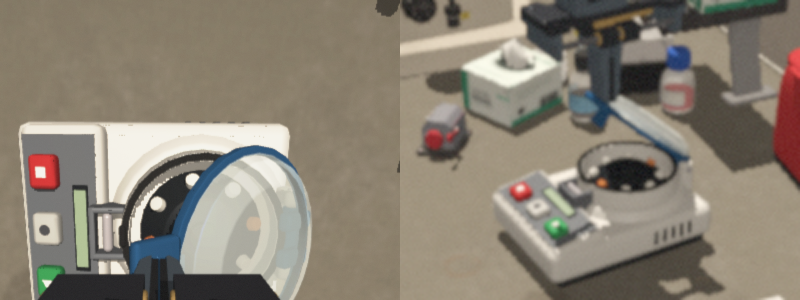

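The finger is now on the tab and the lid has dropped a little (tab edge at crop 133, just ahead of the finger at 160). I'll follow the arc down.

```bash
python3 -m crank '[{"dx":-0.0055,"dy":-0.0005,"dz":-0.006,"yaw":0},{"dx":-0.0055,"dy":-0.0005,"dz":-0.006,"yaw":0},{"dx":-0.0055,"dy":-0.0005,"dz":-0.006,"yaw":0},{"dx":-0.0055,"dy":-0.0005,"dz":-0.006,"yaw":0},{"dx":-0.004,"dy":-0.0005,"dz":-0.006,"yaw":0},{"dx":-0.004,"dy":-0.0005,"dz":-0.006,"yaw":0},{"dx":-0.004,"dy":-0.0005,"dz":-0.006,"yaw":0},{"dx":-0.0035,"dy":-0.0005,"dz":-0.006,"yaw":0},{"dx":-0.0035,"dy":-0.0005,"dz":-0.006,"yaw":0},{"dx":-0.0035,"dy":-0.0005,"dz":-0.006,"yaw":0}]' && python3 -m crank '[{"dx":-0.003,"dy":-0.0005,"dz":-0.005,"yaw":0},{"dx":-0.0025,"dy":0,"dz":-0.005,"yaw":0},{"dx":-0.002,"dy":0,"dz":-0.005,"yaw":0},{"dx":-0.002,"dy":0,"dz":-0.005,"yaw":0},{"dx":-0.0015,"dy":0,"dz":-0.005,"yaw":0},{"dx":-0.001,"dy":0,"dz":-0.005,"yaw":0},{"dx":0,"dy":0,"dz":0,"yaw":0}]'
python3 - <<'E'
from h import *
out=[cv2.resize(eyes.grab_frame("wrist")[:300,160:560],(400,300))[:,:,::-1], cv2.resize(eyes.grab_frame("side")[150:300,220:420],(400,300),interpolation=cv2.INTER_CUBIC)[:,:,::-1]]
cv2.imwrite("pics/two5.png",np.hstack(out))
E
```

```text
time_s: 6.55
ee_pos: [529.6, -17.3, 156.9]
ee_rot: [180.0, 0.0, 96.0]
force: [0.0, 0.3, -0.0]
gripper_width: 0.5
gripper_force: 0.2
time_s: 7.42
ee_pos: [519.8, -17.5, 132.8]
ee_rot: [-180.0, -0.0, 96.0]
force: [-0.1, 0.5, 0.1]
gripper_width: 0.5
gripper_force: 0.0
```

View pics/two5.png

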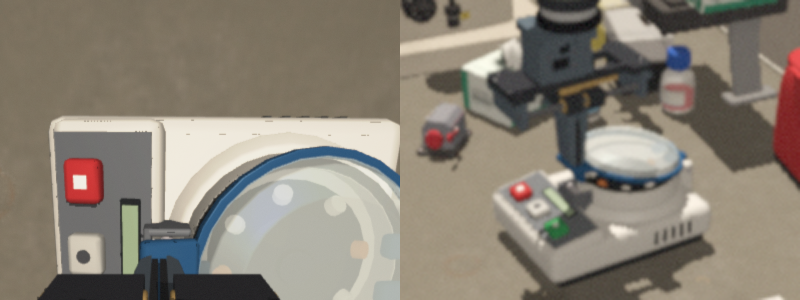

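The lid is nearly shut, with the finger squarely on the tab (finger at crop 160, tab 142–200). From here I'll go slowly through the catch.

```bash
python3 -m crank '[{"dx":-0.001,"dy":0,"dz":-0.004,"yaw":0},{"dx":-0.001,"dy":0,"dz":-0.004,"yaw":0},{"dx":-0.0005,"dy":0,"dz":-0.004,"yaw":0},{"dx":0,"dy":0,"dz":-0.002,"yaw":0},{"dx":0,"dy":0,"dz":0,"yaw":0}]'; python3 -m crank '[{"dx":0,"dy":0,"dz":-0.001,"yaw":0},{"dx":0,"dy":0,"dz":-0.001,"yaw":0},{"dx":0,"dy":0,"dz":-0.001,"yaw":0},{"dx":0,"dy":0,"dz":0,"yaw":0}]'; python3 -m crank '[{"dx":0,"dy":0,"dz":-0.001,"yaw":0},{"dx":0,"dy":0,"dz":-0.001,"yaw":0},{"dx":0,"dy":0,"dz":0,"yaw":0}]'
```

```text
time_s: 8.15
ee_pos: [518.0, -17.6, 121.8]
ee_rot: [-180.0, -0.0, 96.0]
force: [0.2, -0.6, -0.2]
gripper_width: 0.7
gripper_force: 0.0
time_s: 8.65
ee_pos: [518.1, -17.6, 120.0]
ee_rot: [180.0, 0.0, 96.0]
force: [-1.6, -0.8, 4.0]
gripper_width: -0.1
gripper_force: 2.1
time_s: 9.02
ee_pos: [517.9, -17.6, 118.8]
ee_rot: [180.0, 0.0, 96.0]
force: [-2.0, 0.2, 7.9]
gripper_width: 0.4
gripper_force: 3.9
```

Force is at the catch's peak, 7.9 N. I'll go on in small steps.

```bash
python3 -m crank '[{"dx":0,"dy":0,"dz":-0.001,"yaw":0},{"dx":0,"dy":0,"dz":-0.001,"yaw":0},{"dx":0,"dy":0,"dz":0,"yaw":0}]'; python3 -m crank '[{"dx":0,"dy":0,"dz":-0.001,"yaw":0},{"dx":0,"dy":0,"dz":0,"yaw":0}]';  python3 -m crank '[{"dx":0,"dy":0,"dz":-0.001,"yaw":0},{"dx":0,"dy":0,"dz":0,"yaw":0}]'
```

```text
time_s: 9.4
ee_pos: [517.7, -17.7, 117.2]
ee_rot: [-180.0, 0.0, 96.0]
force: [-3.9, 1.1, 8.3]
gripper_width: 0.7
gripper_force: 4.0
time_s: 9.65
ee_pos: [517.5, -17.7, 116.0]
ee_rot: [-180.0, 0.0, 96.0]
force: [-2.3, -0.3, 6.4]
gripper_width: 0.3
gripper_force: 3.1
time_s: 9.9
ee_pos: [517.4, -17.7, 114.8]
ee_rot: [-179.9, -0.0, 96.0]
force: [-3.3, -0.5, 3.4]
gripper_width: 0.3
gripper_force: 1.8
```

```bash
python3 -m crank '[{"dx":0,"dy":0,"dz":-0.001,"yaw":0},{"dx":0,"dy":0,"dz":0,"yaw":0}]'; python3 -m crank '[{"dx":0,"dy":0,"dz":-0.001,"yaw":0},{"dx":0,"dy":0,"dz":0,"yaw":0}]';  python3 -m crank '[{"dx":0,"dy":0,"dz":-0.001,"yaw":0},{"dx":0,"dy":0,"dz":0,"yaw":0}]'
```

```text
time_s: 10.15
ee_pos: [518.6, -17.6, 113.7]
ee_rot: [179.9, 0.0, 96.0]
force: [0.0, -0.1, -0.2]
gripper_width: 0.2
gripper_force: 0.0
time_s: 10.4
ee_pos: [518.3, -17.6, 113.0]
ee_rot: [180.0, -0.0, 96.0]
force: [-0.3, 0.6, 0.1]
gripper_width: 0.4
gripper_force: 0.0
time_s: 10.65
ee_pos: [518.1, -17.6, 112.3]
ee_rot: [180.0, -0.0, 96.0]
force: [-0.6, -0.1, -0.2]
gripper_width: 0.3
gripper_force: 0.0
```

The catch snapped: the force dropped to zero at 104 mm tip height, and the finger is no longer loaded. I'll go up and over to the start key, then check the view.

```bash
python3 -m crank '[{"dx":0,"dy":0,"dz":0.025,"yaw":0},{"dx":0,"dy":0,"dz":0.03,"yaw":0},{"dx":-0.0275,"dy":-0.0315,"dz":0,"yaw":0},{"dx":-0.0275,"dy":-0.0315,"dz":0,"yaw":0},{"dx":0,"dy":0,"dz":-0.035,"yaw":0},{"dx":0,"dy":0,"dz":-0.03,"yaw":0},{"dx":0,"dy":0,"dz":0,"yaw":0}]'
python3 - <<'E'
from h import *
out=[cv2.resize(eyes.grab_frame("wrist")[:300,160:560],(400,300))[:,:,::-1], cv2.resize(eyes.grab_frame("side")[190:300,250:397],(400,300),interpolation=cv2.INTER_CUBIC)[:,:,::-1]]
cv2.imwrite("pics/two6.png",np.hstack(out))
E
```

```text
time_s: 11.52
ee_pos: [472.8, -67.9, 103.1]
ee_rot: [-179.8, -0.1, 96.0]
force: [-0.7, -0.6, 0.3]
gripper_width: 0.3
gripper_force: 0.0
```

View pics/two6.png

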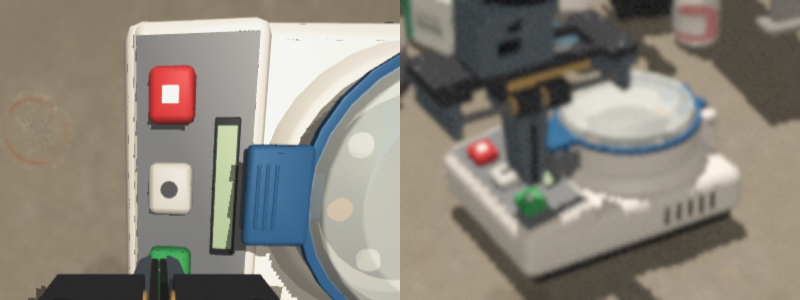

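The lid sits flush and the finger is over the green key (key centre about crop (170,274), finger at 160). I'll shift 3 mm back and descend.

```bash
python3 -m crank '[{"dx":0.004,"dy":0,"dz":-0.007,"yaw":0},{"dx":0,"dy":0,"dz":-0.007,"yaw":0},{"dx":0,"dy":0,"dz":-0.002,"yaw":0},{"dx":0,"dy":0,"dz":0,"yaw":0}]'; for i in 1; do :; done; python3 -m crank '[{"dx":0,"dy":0,"dz":-0.001,"yaw":0},{"dx":0,"dy":0,"dz":-0.001,"yaw":0},{"dx":0,"dy":0,"dz":0,"yaw":0}]'
```

```text
time_s: 12.12
ee_pos: [477.2, -68.0, 91.5]
ee_rot: [-180.0, -0.0, 96.0]
force: [-0.6, 0.3, -0.3]
gripper_width: 0.5
gripper_force: 0.0
time_s: 12.5
ee_pos: [477.3, -68.0, 90.0]
ee_rot: [180.0, -0.0, 96.0]
force: [-0.5, -0.1, -0.3]
gripper_width: 0.2
gripper_force: 0.0
```

```bash
python3 -m crank '[{"dx":0,"dy":0,"dz":-0.001,"yaw":0},{"dx":0,"dy":0,"dz":-0.001,"yaw":0},{"dx":0,"dy":0,"dz":0,"yaw":0}]'; python3 -m crank '[{"dx":0,"dy":0,"dz":-0.001,"yaw":0},{"dx":0,"dy":0,"dz":0,"yaw":0}]'; python3 -m crank '[{"dx":0,"dy":0,"dz":-0.001,"yaw":0},{"dx":0,"dy":0,"dz":0,"yaw":0}]'
```

```text
time_s: 12.88
ee_pos: [477.2, -68.0, 88.3]
ee_rot: [-180.0, -0.0, 96.0]
force: [-0.5, 0.8, -0.5]
gripper_width: 0.1
gripper_force: 0.0
time_s: 13.12
ee_pos: [477.3, -68.0, 87.5]
ee_rot: [-180.0, 0.0, 96.0]
force: [-1.0, -0.1, 0.9]
gripper_width: 0.1
gripper_force: 0.0
time_s: 13.38
ee_pos: [477.3, -68.0, 86.7]
ee_rot: [-180.0, -0.0, 96.0]
force: [0.1, 0.5, 0.1]
gripper_width: 0.5
gripper_force: 0.0
```

```bash
python3 -m crank '[{"dx":0,"dy":0,"dz":-0.001,"yaw":0},{"dx":0,"dy":0,"dz":0,"yaw":0}]'; python3 -m crank '[{"dx":0,"dy":0,"dz":-0.001,"yaw":0},{"dx":0,"dy":0,"dz":0,"yaw":0}]'; python3 -m crank '[{"dx":0,"dy":0,"dz":-0.001,"yaw":0},{"dx":0,"dy":0,"dz":0,"yaw":0}]'
```

```text
time_s: 13.62
ee_pos: [477.3, -68.0, 85.9]
ee_rot: [-180.0, -0.0, 96.0]
force: [0.1, 0.1, 0.3]
gripper_width: 0.2
gripper_force: 0.0
time_s: 13.88
ee_pos: [477.3, -68.0, 85.1]
ee_rot: [-180.0, -0.0, 96.0]
force: [-0.2, -0.7, -1.0]
gripper_width: 0.4
gripper_force: 0.0
time_s: 14.12
ee_pos: [477.3, -68.0, 84.3]
ee_rot: [-180.0, -0.0, 96.0]
force: [0.1, -0.6, -1.1]
gripper_width: 0.1
gripper_force: 0.0
```

```bash
python3 -m crank '[{"dx":0,"dy":0,"dz":-0.001,"yaw":0},{"dx":0,"dy":0,"dz":0,"yaw":0}]'; python3 -m crank '[{"dx":0,"dy":0,"dz":-0.001,"yaw":0},{"dx":0,"dy":0,"dz":0,"yaw":0}]'
```

```text
time_s: 14.38
ee_pos: [477.3, -68.0, 83.5]
ee_rot: [-180.0, -0.0, 96.0]
force: [0.3, 0.2, -0.4]
gripper_width: 0.3
gripper_force: 0.0
time_s: 14.62
ee_pos: [477.4, -68.0, 83.0]
ee_rot: [180.0, 0.0, 96.0]
force: [-1.0, 0.1, 3.5]
gripper_width: 0.7
gripper_force: 1.5
```

Contact at about 83.3, with 3.5 N on the key.

```bash
python3 -m crank '[{"dx":0,"dy":0,"dz":-0.001,"yaw":0},{"dx":0,"dy":0,"dz":0,"yaw":0}]'; python3 -m crank '[{"dx":0,"dy":0,"dz":-0.0008,"yaw":0},{"dx":0,"dy":0,"dz":0,"yaw":0}]'
```

```text
time_s: 14.88
ee_pos: [477.5, -68.0, 82.2]
ee_rot: [180.0, 0.0, 96.0]
force: [-0.4, 0.7, 4.9]
gripper_width: 0.8
gripper_force: 2.3
time_s: 15.12
ee_pos: [477.6, -68.0, 81.4]
ee_rot: [180.0, 0.0, 96.0]
force: [0.5, 1.5, 4.2]
gripper_width: 0.3
gripper_force: 1.9
```

```bash
python3 -m crank '[{"dx":0,"dy":0,"dz":-0.0008,"yaw":0},{"dx":0,"dy":0,"dz":0,"yaw":0}]'; python3 -m crank '[{"dx":0,"dy":0,"dz":-0.0005,"yaw":0},{"dx":0,"dy":0,"dz":0,"yaw":0}]'
```

```text
time_s: 15.38
ee_pos: [477.6, -68.0, 80.5]
ee_rot: [180.0, 0.0, 96.0]
force: [0.7, -0.3, 1.6]
gripper_width: 0.3
gripper_force: 0.8
time_s: 15.62
ee_pos: [477.3, -68.1, 80.2]
ee_rot: [180.0, 0.0, 96.0]
force: [1.4, 0.7, 0.9]
gripper_width: 0.4
gripper_force: 0.8
```

It clicked: the force peaked at 4.9 N and fell to about 1–2 N at roughly 3 mm of travel. I'll release and go up clear.

```bash
python3 -m crank '[{"dx":0,"dy":0,"dz":0.005,"yaw":0},{"dx":0,"dy":0,"dz":0.02,"yaw":0},{"dx":0,"dy":0,"dz":0.05,"yaw":0},{"dx":0,"dy":0,"dz":0.06,"yaw":0},{"dx":0,"dy":0.04,"dz":0.05,"yaw":0},{"dx":0,"dy":0.04,"dz":0.03,"yaw":0},{"dx":0,"dy":0,"dz":0,"yaw":0},{"dx":0,"dy":0,"dz":0,"yaw":0}]'
python3 - <<'E'
from h import *
out=[cv2.resize(eyes.grab_frame("wrist"),(400,300))[:,:,::-1], cv2.resize(eyes.grab_frame("side")[150:300,220:420],(400,300),interpolation=cv2.INTER_CUBIC)[:,:,::-1]]
cv2.imwrite("pics/two7.png",np.hstack(out))
E
```

```text
time_s: 16.62
ee_pos: [476.4, -4.4, 251.3]
ee_rot: [-179.9, 0.0, 96.0]
force: [0.3, -0.5, 0.1]
gripper_width: 0.5
gripper_force: 0.0
```

View pics/two7.png

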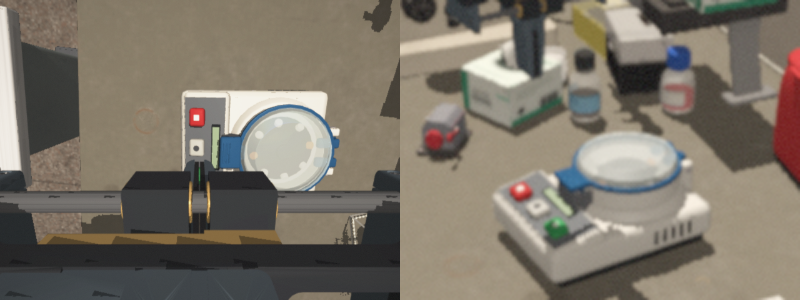

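The lid is shut (tab at side-crop 570,180), all three keys are up, the counter and bottle look undisturbed, and the arm is clear.

```bash
python3 -c "
from workcell import ticket; print(ticket.job_done())"
```

```text
the job is handed in; nothing more can be done
None
```

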